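# Tip the weight hanger up in its deep bin and hang it on the drop-flap peg

## Task

The steel weight hanger (a rod with a round foot at one end and an eye at the other) lies in the deep grey bin. Tip it upright, eye up, while its foot is still down inside the bin between the walls, then lift it out and hang it by its eye on the peg of the storage stand, pushed in past the peg's drop flap so that the flap falls closed behind the eye. Leave it hanging still, let go of it, and leave the other things on the bench where they are.

Things in the scene. Friction and masses are not known exactly. Their poses are not given: they have to be found in the camera images.
- hanger: Steel weight hanger, 0.45 kg +-20 %, 173 mm long. Origin: centre of the foot's underside; z runs from foot to eye. Foot disc 52 mm diameter, 12 thick; rod 14 mm (24 mm hub at z 12-28, 20 mm collar at z 120-131). It starts level, foot on the bin floor by the far wall, balls on the rest block, eye towards the robot. Stands alone on its foot; let go leaning under 0.3 rad, it settles upright.
- hanger_eye (a point): Centre of the eye's hole, on the hanger's z axis 150 mm from the foot's underside; axes as the hanger's. Hole 26 mm diameter, its axis is x; ring bar 10 mm thick, 46 mm across outside. The hole's axis is nearly vertical at the start.
- ball_a (a point): Centre of one of two dark steel grip balls, 24 mm diameter, on the ring's sides, at hanger y = +20, z = 150 mm; 64 mm over both; 34 mm above the bench at the start. Pinched across both from above with a light grip (20 N), the hanger pivots between the fingers as the eye is raised and drawn towards the foot, to about 0.3 rad from upright; a grip over 50 N hinders the pivoting.
- ball_b (a point): Centre of the other grip ball, at hanger y = -20 mm, z = 150 mm.
- bin: Grey plastic bin, fixed, open on top. Origin: centre of its underside. Inside 250 mm along its x axis, 200 mm along y; floor 4, walls 6 mm thick. End walls (x = -128 and +128 mm) rise 105 mm above the bench, side walls (y = -103 and +103 mm) 70 mm. A fixed rest block, 30 (x) x 50 (y) mm, centred at x = -49, y = 0, top 22 mm above the bench, carries the eye's balls.
- stand: Storage stand fixed to the bench. Origin: centre of the underside of its base plate, 160 (x) x 100 (y) x 10 mm. Aluminium post 20 x 24 mm, front face at x = +52 mm, top at z = 255 mm. From the post a straight level round steel peg, 10 mm diameter, axis at y = 0, z = 240 mm, points along -x (roughly towards the robot).
- flap (a joint): Peg's drop flap: steel plate 8 mm wide, 20 g, reaching 37 mm down from a pivot on the peg's axis 14 mm in from the tip. 0: hanging straight down, closed, on its stop; it cannot swing outwards. Grows to 1.35 rad as it swings in towards the post and up; falls back by gravity. An eye pushed along the peg swings it in; it drops behind the eye once the eye's centre is about 50 mm in from the tip.
- peg_tip (a point): Centre of the free end of the peg, at stand x = -58 mm, y = 0, z = 240 mm; axes as the stand's (the peg runs from here 110 mm along +x to the post).
- black_tape: Bystander: roll of black tape, 53 mm across, 19 mm high, on the bin floor beside the foot of the hanger. Origin: centre of underside.
- side_cutters: Bystander: side cutters with red grips, 118 mm long, at the left. Origin: centre of underside.

How it is judged:
By the outcome, as a careful person would: the job done as asked, in the order asked, and still so for the second after the job is handed in, with the robot touching nothing.
It also fails if it takes over 70 s, if anything falls off the work surface, if the arm or the gripper's body presses on something with over 40 N, if the wrist force passes 120 N, or if a joint passes its speed limit or range.

## Robot

A 6-joint arm with a two-finger parallel gripper is mounted at the origin on a cart in front of the work surface, level with it; the furniture and walls round the work are solid. World frame = base frame: x ahead of the robot, y to its left, z up, the work surface at z = 0. Lengths are in m, angles in rad, forces in N, time in s.
With the tool pointing down it reaches from about 0.25 to 0.725 m from the base axis. Payload 4 kg.
Tool frame: the origin (TCP) lies midway between the tips of the shut fingers; the grasp point (between the pads) lies 19 mm behind it; z points along the fingers, y is the direction in which the jaws open and shut (so a half turn about z gives the same grasp; the last joint's range is limited). The gripper opens to 85 mm and grips with 20 to 120 N. Pads are 22 mm wide; open, the fingers measure 114 mm over their backs; the gripper's body (76 mm by 85 mm) begins 54 mm behind the grasp point. The pads swing forward as they close: fully open they stand 13 mm farther back than shut.
Start: joints at [-1.217, 0.241, 0.005, 1.335, 0, 1.571], TCP at [0.173, -0.469, 0.231] pointing down, gripper open.
Joint ranges: [-2.72, 2.72], [-1.05, 1.87], [-1.09, 1.28], [-1.99, 2.15], [-1.42, 1.44], [-3.14, 3.14]. Speed limits (rad/s): [2.79, 2.79, 3.14, 3.14, 3.14, 3.14].

## Interface

Orientations are given as a unit quaternion [x, y, z, w].
In Python, from workcell import bot gives the robot as it stands.
- The arm moves only by the shell command python3 -m inch 'ROWS'. ROWS is JSON, a list of rows, each a list of 5 numbers: the shift along the tool's x, y, z scaled (see below), then the turn about the tool's z scaled (see below), then the closure, from 0 (fully open) to 1 (shut). A call has 1 to 10 rows; each row is the pose to reach, as a shift and turn from the pose commanded when the call began, along the tool's axes at that moment; what a row does not reach only later rows make up. The controller multiplies each number of a shift by 100 cm and each number of a turn by 120 degrees. A row lasts 1/8 s, in which the tool goes at most 62.5 mm and 10.7 degrees, less where a joint would pass 70% of its speed; a pose out of reach is approached as far as the arm can. A call with a number of a shift or a turn outside -1 to 1 is refused whole. A call with a gripper value outside its range is refused whole. The fingers move at their own pace and stop on an object; the grip force is fixed at half the most. Time passes only in rows, so rows that repeat a pose let the fingers close. It gives the time, the measured TCP pose, the force and the opening at its end, in the units of the state.
- bot.get_obs(): the state, without advancing time (a new reading comes with each control period).
- bot.camera(name): name is "side" or "top"; returns the picture (400x640x3 uint8, red, green, blue); there is no depth.
- bot.calibration(name): a dict with "intrinsics" (3x3 intrinsics, pixels), "xyz" and "attitude" of the camera in the world. Camera axes: x right, y down, z forward; pixel columns grow to the right and rows downward; lengths in m; the calibration is good to about 2 mm. A picture is of the moment at which its call begins. calibration takes no time and is no camera call.
- bot.job_done(): hands the job in, once; it reports no verdict.
Trained networks look in the newest picture that a camera, given by its name, has taken for a name from the list of things; names that differ only in an ending like _2 or _b are one class to them, and where a whole thing is asked for, a point or a joint stands for the part that bears it (a point fixed in the world has none). Each returns a list of dicts, best first, with "score" (0 to 1); they miss things now and then, are a little off and sometimes report something else, mostly with a low value. They report only what shows in the picture. A call takes as long as a camera call.
- bot.masks_of(camera, target): "pixels" (400x640 bool, what is visible of it) and "extent" ([left, top, width, height] as shares, 0 to 1, of the picture: columns of its width, rows of its height, round what is visible of it).
- bot.spot_point(camera, target): "point" ([column, row] as shares, 0 to 1, of the picture: columns of its width, rows of its height: a listed point, or the origin of a listed thing).
The state is a dict: "clock": time; "joint_pos": joint angles; "joint_vel": joint speeds; "tau": joint torques, N m; "eef_pos": TCP position; "tool_rot": TCP orientation; "ft_force": force on the tool from outside, world axes, zero at the start; "ft_torque": the same for the moment, N m; "grip_width": finger opening in m.
Only numpy, scipy, OpenCV 4.12 (cv2) and the standard library are available. Lean on these libraries where they do the work, as an engineer would, in place of code of your own. Each camera call takes 0.05 s, during which the arm holds its last target.

## Working session

There is one attempt and no reset: what is moved stays moved. The work goes in short steps, Python scripts to look and compute and a shell command to move; the robot and the scene stay as the last step left them, time stands still between calls to the robot, and variables do not carry over. Pictures are saved under pics/ and viewed, and the job is handed in when it is done.

```bash
ls -la; mkdir -p pics; python3 - <<'E'
from workcell import bot
import cv2
print(bot.get_obs())
for n in ("side","top"):
    im=bot.camera(n); cv2.imwrite(f"pics/{n}0.png",im[:,:,::-1]); c=bot.calibration(n); print(n,c)
E
```

```text
total 12
drwxr-xr-x  3 agent agent 4096 Dec  7 16:19 .
drwxr-xr-x 23 root  root  4096 Dec  7 16:19 ..
drwxr-xr-x  2 agent agent 4096 Dec  7 16:19 pics
{'clock': 0.0, 'joint_pos': array([-1.21697816e+00,  2.41443296e-01,  3.72025281e-03,  1.33519695e+00,
       -3.44410553e-06,  1.57080572e+00]), 'joint_vel': array([ 8.21118561e-04, -3.62505040e-05, -1.99481579e-03,  1.92566337e-03,
       -5.83320869e-04, -1.22698141e-05]), 'tau': array([ 1.05229479e-03, -3.72318041e+01,  2.52407509e+01,  1.69137883e-02,
        2.87969206e-04, -1.91603490e-06]), 'eef_pos': array([ 0.17302053, -0.46843445,  0.2303963 ]), 'tool_rot': array([ 9.84392628e-01,  1.75983028e-01, -1.88569553e-04, -1.04495565e-03]), 'ft_force': array([-0.06035195, -0.28512493,  0.28486795]), 'ft_torque': array([-0.04059555,  0.04219689, -0.01398146]), 'grip_width': 0.08557885663986209}
side {'intrinsics': array([[371.02463009,   0.        , 316.0434261 ],
       [  0.        , 371.02463009, 200.34300934],
       [  0.        ,   0.        ,   1.        ]]), 'xyz': array([ 0.46527909, -0.7247738 ,  0.64849046]), 'attitude': array([ 0.8758321 , -0.07954454,  0.03792089, -0.47450269])}
top {'intrinsics': array([[507.3075239 ,   0.        , 324.9936955 ],
       [  0.        , 507.3075239 , 196.43949324],
       [  0.        ,   0.        ,   1.        ]]), 'xyz': array([0.37922737, 0.0239889 , 1.23991236]), 'attitude': array([ 0.71262772, -0.6944045 ,  0.07386993, -0.06713689])}
```

View pics/side0.png

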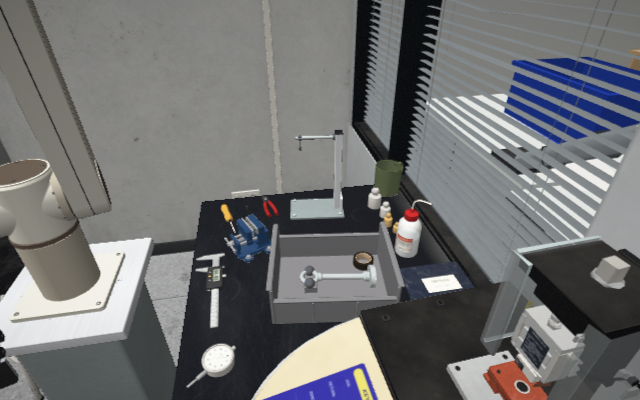

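View pics/top0.png

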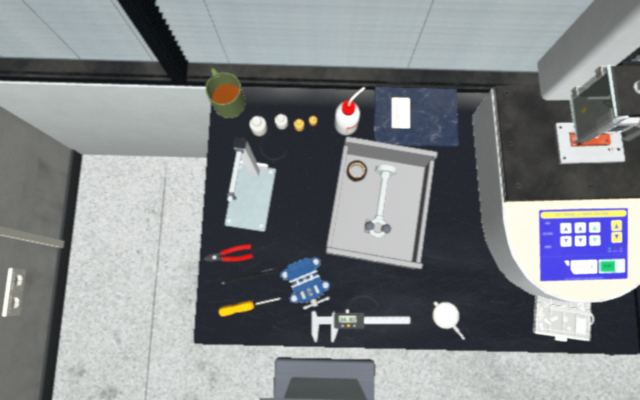

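```bash
cat > h.py <<'E'
import numpy as np, cv2
from scipy.spatial.transform import Rotation as R
from workcell import bot
W=np.array([640,400])
def ray(cam,pt):
    c=bot.calibration(cam);K=c["intrinsics"];r=R.from_quat(c["attitude"]).as_matrix()
    d=r@np.linalg.solve(K,[pt[0],pt[1],1.]);return c["xyz"],d/np.linalg.norm(d)
def proj(cam,X):
    c=bot.calibration(cam);K=c["intrinsics"];r=R.from_quat(c["attitude"]).as_matrix()
    p=K@(r.T@(np.asarray(X)-c["xyz"]));return p[:2]/p[2]
def tri(p,q,a="side",b="top"):
    o1,d1=ray(a,p);o2,d2=ray(b,q)
    s=np.linalg.lstsq(np.c_[d1,-d2],o2-o1,rcond=None)[0]
    A=o1+s[0]*d1;B=o2+s[1]*d2
    return (A+B)/2,np.linalg.norm(A-B)
def at_z(cam,p,z):
    o,d=ray(cam,p);return o+d*(z-o[2])/d[2]
E
python3 - <<'E'
from h import *
for t in ["hanger_eye","ball_a","hanger","bin","stand","peg_tip","flap","black_tape","side_cutters"]:
    P={}
    for c in ("side","top"):
        r=bot.spot_point(c,t); P[c]=[(np.array(x["point"])*W,round(x["score"],2)) for x in r]
        print(t,c,[(p.round(1).tolist(),s) for p,s in P[c]])
    for p,s in P["side"][:2]:
        for q,s2 in P["top"][:2]:
            X,e=tri(p,q);print("   ",X.round(4),round(e,4))
print(bot.get_obs()["clock"])
E
```

```text
hanger_eye side [([309.7, 278.9], 0.8)]
hanger_eye top [([378.3, 226.6], 0.84)]
    [ 0.5535 -0.1146  0.0303] 0.0003
ball_a side [([311.4, 271.5], 0.69), ([309.3, 280.0], 0.58)]
ball_a top [([385.0, 231.7], 0.62), ([373.2, 227.3], 0.57), ([386.6, 169.5], 0.54)]
    [ 0.5467 -0.1269  0.0637] 0.0186
    [ 0.5551 -0.1015  0.0393] 0.0095
    [ 0.5454 -0.1295  0.0414] 0.01
    [ 0.5538 -0.1038  0.0159] 0.0003
hanger side [([374.8, 278.3], 0.94)]
hanger top [([387.0, 170.3], 0.96), ([353.7, 172.9], 0.29)]
    [ 0.6988 -0.1367  0.0259] 0.0072
    [ 0.72   -0.0609 -0.0552] 0.0258
bin side [([328.6, 284.8], 0.65)]
bin top [([376.5, 209.2], 0.73)]
    [ 0.5998 -0.1133  0.0015] 0.0029
stand side []
stand top [([248.1, 197.0], 0.77)]
peg_tip side [([295.3, 136.3], 0.6)]
peg_tip top [([228.8, 201.6], 0.74)]
    [0.568  0.2085 0.2437] 0.0053Traceback (most recent call last):
  File "<stdin>", line 5, in <module>
ValueError: it knows: ball, bin, black_tape, hanger, hanger_eye, peg_tip, side_cutters, stand
```

```bash
python3 - <<'E'
from h import *
s=cv2.imread("pics/side0.png");t=cv2.imread("pics/top0.png")
a=cv2.resize(s[110:340,250:420],None,fx=2.6,fy=2.6,interpolation=cv2.INTER_CUBIC)
b=cv2.resize(t[120:280,200:450],None,fx=3.2,fy=3.2,interpolation=cv2.INTER_CUBIC)
cv2.imwrite("pics/sc.png",a);cv2.imwrite("pics/tc.png",b)
for n in ["hanger","stand","bin"]:
  for c in ("side","top"):
    for r in bot.masks_of(c,n)[:1]:
        m=r["pixels"];ys,xs=np.nonzero(m);rect=cv2.minAreaRect(np.c_[xs,ys].astype(np.float32))
        print(n,c,round(r["score"],2),m.sum(),xs.min(),xs.max(),ys.min(),ys.max(),cv2.boxPoints(rect).round(1).tolist())
        np.save(f"pics/m_{n}_{c}.npy",m)
E
```

```text
hanger side 0.7 829 300 377 265 288 [[299.79998779296875, 266.1000061035156], [376.8999938964844, 264.8999938964844], [377.20001220703125, 287.0], [300.1000061035156, 288.20001220703125]]
hanger top 0.79 733 364 395 165 236 [[363.1000061035156, 234.89999389648438], [369.5, 163.5], [395.6000061035156, 165.89999389648438], [389.29998779296875, 237.3000030517578]]
stand side 0.85 1833 291 344 130 220 [[289.8999938964844, 130.5], [343.0, 129.89999389648438], [344.1000061035156, 219.60000610351562], [291.0, 220.1999969482422]]
stand top 0.62 3192 224 274 137 230 [[223.1999969482422, 226.5], [232.8000030517578, 136.39999389648438], [277.6000061035156, 141.1999969482422], [268.0, 231.3000030517578]]
bin side 0.98 9813 267 404 222 323 [[265.79998779296875, 224.1999969482422], [402.8999938964844, 221.60000610351562], [404.70001220703125, 320.8999938964844], [267.6000061035156, 323.5]]
bin top 0.6 9874 326 436 138 268 [[324.70001220703125, 253.39999389648438], [344.5, 136.1999969482422], [440.3999938964844, 152.39999389648438], [420.6000061035156, 269.6000061035156]]
```

View pics/sc.png

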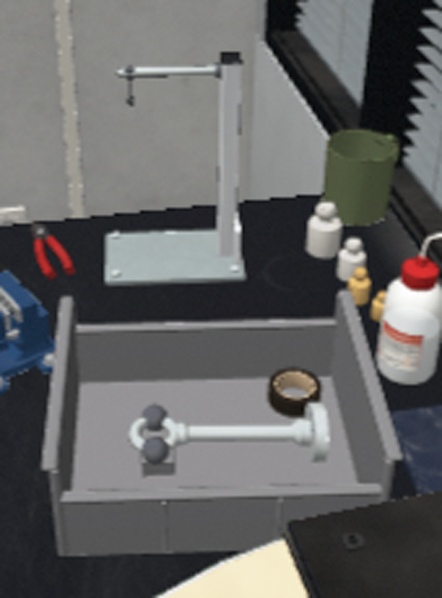

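View pics/tc.png

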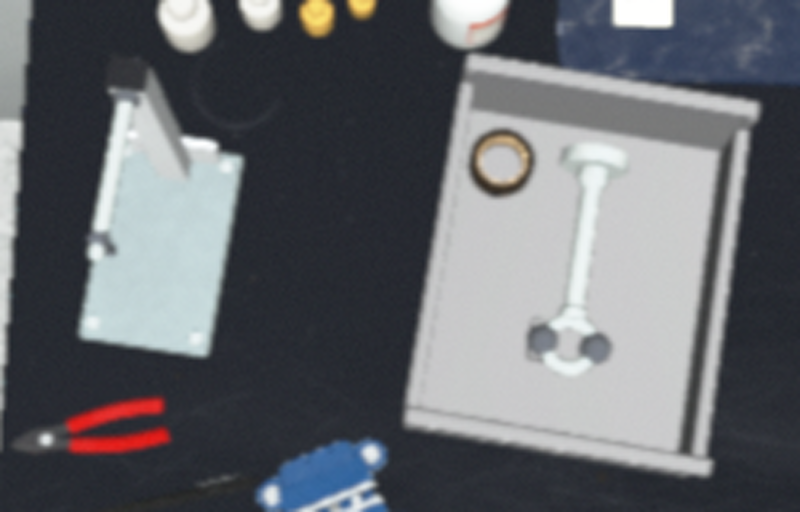

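```bash
python3 - <<'E'
from h import *
f=lambda c,o,k:(np.array(c)+.5)/k+np.array(o)-.5
S=lambda x,y:f((x,y),(250,110),2.6)
T=lambda x,y:f((x,y),(200,120),3.2)
for n,p,q in [("ballL",S(154,417),T(541,338)),("ballR",S(155,449),T(596,347)),("tip",S(119,72),T(93,248)),("pegroot",S(220,70),T(124,98)),("foot",S(320,431),T(593,158)),("eye",S(154,433),T(569,343))]:
    X,e=tri(p,q);print(n,X.round(4),round(e,4))
# bin top corners, stand base corners in top
for n,p,z in [("binFL",T(468,58),.105),("binFR",T(759,103),.105),("binNL",T(405,420),.105),("binNR",T(712,470),.105)]:
    print(n,at_z("top",p,z).round(4))
for n,p in [("NL",T(79,338)),("NR",T(209,357)),("FR",T(243,156))]: print(n,at_z("top",p,.01).round(4))
E
```

```text
ballL [ 0.5555 -0.0911  0.0353] 0.0
ballR [ 0.5497 -0.1321  0.0372] 0.0002
tip [0.573  0.2098 0.2408] 0.0038
pegroot [0.6749 0.1963 0.2392] 0.0028
foot [ 0.6982 -0.1307  0.03  ] 0.002
eye [ 0.5522 -0.112   0.0363] 0.0
binFL [ 0.7504 -0.0294  0.105 ]
binFR [ 0.7222 -0.242   0.105 ]
binNL [0.4851 0.0102 0.105 ]
binNR [ 0.4559 -0.2041  0.105 ]
NL [0.5499 0.259  0.01  ]
NR [0.538  0.1594 0.01  ]
FR [0.6965 0.1405 0.01  ]
```

```bash
python3 - <<'E'
from h import *
for X in [(0,0,0),(0,0,.3),(.173,-.469,.231),(.173,-.469,.4),(.553,-.112,.036),(.568,.2075,.24),(0.25,-.35,.3),(0.4,-.3,0.1),(.35,-.25,.3)]:
    print(X,proj("side",X).round(),proj("top",X).round())
for p in [(480,100),(500,250),(560,290),(534,330),(445,315)]: print(p,at_z("top",p,0.).round(3),at_z("top",p,.2).round(3))
print(bot.get_obs()["clock"])
E
```

```text
(0, 0, 0) [ 74. 285.] [325. 471.]
(0, 0, 0.3) [ 17. 175.] [327. 531.]
(0.173, -0.469, 0.231) [  9. 426.] [579. 418.]
(0.173, -0.469, 0.4) [-85. 323.] [633. 443.]
(0.553, -0.112, 0.036) [309. 276.] [377. 227.]
(0.568, 0.2075, 0.24) [294. 138.] [230. 201.]
(0.25, -0.35, 0.3) [ 99. 289.] [528. 379.]
(0.4, -0.3, 0.1) [239. 338.] [465. 293.]
(0.35, -0.25, 0.3) [189. 232.] [470. 319.]
(480, 100) [ 0.897 -0.382  0.   ] [ 0.814 -0.316  0.2  ]
(500, 250) [ 0.508 -0.417  0.   ] [ 0.487 -0.346  0.2  ]
(560, 290) [ 0.415 -0.558  0.   ] [ 0.409 -0.464  0.2  ]
(534, 330) [ 0.32 -0.49  0.  ] [ 0.329 -0.407  0.2  ]
(445, 315) [ 0.349 -0.278  0.   ] [ 0.354 -0.23   0.2  ]
1.0
```

```bash
python3 -m inch '[[0.21,-0.26,-0.03,0.1,0],[0.21,-0.26,-0.03,0.234,0],[0.21,-0.26,-0.03,0.234,0],[0.21,-0.26,-0.03,0.234,0],[0.21,-0.26,-0.03,0.234,0],[0.21,-0.26,-0.03,0.234,0],[0.21,-0.26,-0.03,0.234,0],[0.21,-0.26,-0.03,0.234,0]]'; python3 - <<'E'
from h import *
o=bot.get_obs();print(o["eef_pos"],R.from_quat(o["tool_rot"]).as_matrix().round(3),o["joint_pos"].round(3))
E
```

```text
clock: 2.0
eef_pos: [0.2801, -0.1529, 0.2613]
tool_rot: [0.998, -0.068, 0.0, 0.0]
ft_force: [-0.5, 0.3, 1.0]
grip_width: 0.0853
[ 0.28009862 -0.15285139  0.26132722] [[ 0.991 -0.136  0.   ]
 [-0.136 -0.991 -0.001]
 [ 0.     0.001 -1.   ]] [-0.499 -0.137 -0.319  1.388 -0.     2.779]
```

```bash
python3 -m inch '[[0.264,-0.077,0.06,-0.85,0],[0.264,-0.077,0.06,-0.85,0],[0.264,-0.077,0.06,-0.85,0],[0.264,-0.077,0.06,-0.85,0],[0.264,-0.077,0.06,-0.85,0],[0.264,-0.077,0.06,-0.85,0],[0.264,-0.077,0.06,-0.85,0],[0.264,-0.077,0.06,-0.85,0],[0.264,-0.077,0.06,-0.85,0],[0.264,-0.077,0.06,-0.85,0]]'; python3 -m inch '[[0,0,0,-0.65,0],[0,0,0,-0.65,0],[0,0,0,-0.65,0],[0,0,0,-0.65,0],[0,0,0,-0.65,0],[0,0,0,-0.65,0],[0,0,0,-0.65,0],[0,0,0,-0.65,0],[0,0,0,-0.65,0]]'; python3 - <<'E'
from h import *
o=bot.get_obs();print(o["eef_pos"],R.from_quat(o["tool_rot"]).as_matrix().round(3),o["joint_pos"].round(3))
for n in ("side","top"):
    im=bot.camera(n); cv2.imwrite(f"pics/{n}1.png",im[:,:,::-1])
s=cv2.imread("pics/side1.png");t=cv2.imread("pics/top1.png")
a=cv2.resize(s[110:340,230:420],None,fx=2.6,fy=2.6,interpolation=cv2.INTER_CUBIC)
cv2.imwrite("pics/sc1.png",a)
E
```

```text
clock: 3.25
eef_pos: [0.5519, -0.1143, 0.2004]
tool_rot: [0.681, 0.733, -0.0, -0.0]
ft_force: [0.1, 0.1, 0.3]
grip_width: 0.0853
clock: 4.38
eef_pos: [0.5519, -0.1139, 0.2006]
tool_rot: [0.07, 0.998, -0.0, -0.001]
ft_force: [0.3, 0.3, -0.2]
grip_width: 0.0853
[ 0.551872   -0.11390556  0.20056567] [[-0.99   0.139 -0.001]
 [ 0.139  0.99  -0.   ]
 [ 0.001 -0.    -1.   ]] [-0.203  0.382  0.121  1.311 -0.    -0.064]
```

View pics/sc1.png

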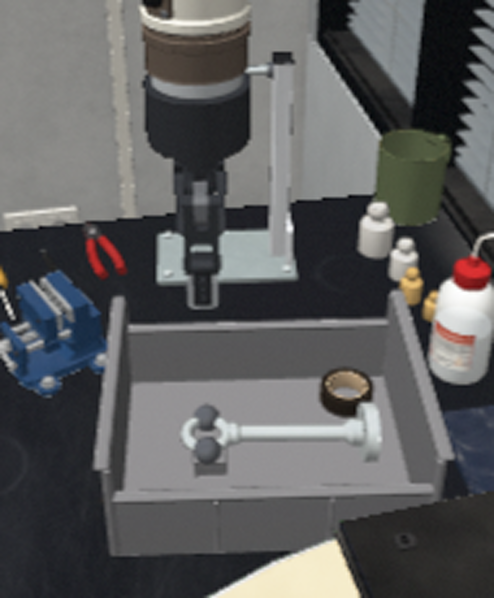

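View pics/top1.png

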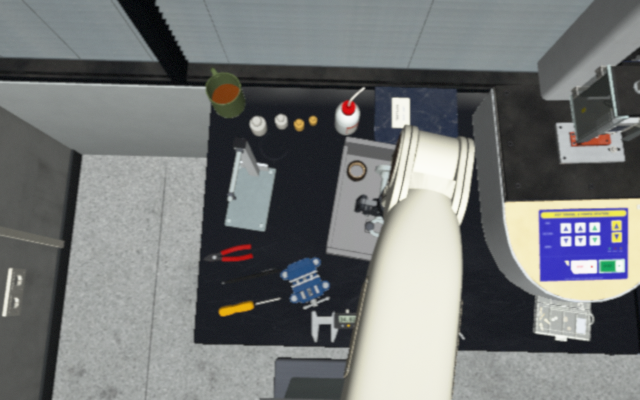

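```bash
python3 -m inch '[[0,0.002,0.05,0,0],[0,0.002,0.1,0,0],[0,0.002,0.14,0,0],[0,0.002,0.165,0,0],[0,0.002,0.18,0,0],[0,0.002,0.19,0,0],[0,0.002,0.19,0,0]]'; python3 - <<'E'
from h import *
im=bot.camera("side"); cv2.imwrite("pics/sc2.png",cv2.resize(im[200:340,250:400,::-1],None,fx=4,fy=4,interpolation=cv2.INTER_CUBIC))
E
```

```text
clock: 5.35
eef_pos: [0.5525, -0.1101, 0.0112]
tool_rot: [0.068, 0.998, 0.0, -0.0]
ft_force: [-0.2, 0.9, -0.0]
grip_width: 0.0855
```

View pics/sc2.png

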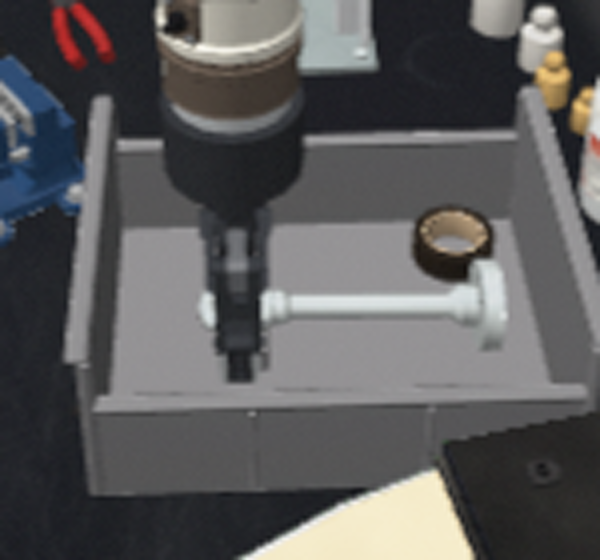

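```bash
python3 -m inch '[[0,0,0,0,0.2],[0,0,0,0,0.22],[0,0,0,0,0.22],[0,0,0,0,0.22]]';python3 -m inch '[[0,0,0,0,0.25],[0,0,0,0,0.25],[0,0,0,0,0.25]]'; python3 -m inch '[[0,0,0,0,0.27],[0,0,0,0,0.27],[0,0,0,0,0.27]]'
```

```text
clock: 5.9
eef_pos: [0.5525, -0.11, 0.0115]
tool_rot: [0.068, 0.998, -0.0, 0.0]
ft_force: [-0.2, 0.4, 0.3]
grip_width: 0.0664
clock: 6.28
eef_pos: [0.5525, -0.1103, 0.0114]
tool_rot: [0.068, 0.998, -0.0, 0.0]
ft_force: [0.3, -1.6, 1.0]
grip_width: 0.064
clock: 6.65
eef_pos: [0.5525, -0.1101, 0.0116]
tool_rot: [0.068, 0.998, -0.0, 0.0]
ft_force: [-2.1, -0.9, 5.1]
grip_width: 0.0625
```

```bash
python3 -m inch '[[0,0,0,0,0.285],[0,0,0,0,0.285],[0,0,0,0,0.285]]'
```

```text
clock: 7.02
eef_pos: [0.5525, -0.1101, 0.0119]
tool_rot: [0.068, 0.998, -0.0, 0.0]
ft_force: [-2.0, -0.5, 7.3]
grip_width: 0.0617
```

```bash
python3 - <<'E'
import numpy as np
t0=.027
f=lambda t:(-150*np.cos(t)+26*np.sin(t),4+150*np.sin(t)+26*np.cos(t))
a=f(t0)
for t in np.arange(.1,1.5,.1):
    b=f(t); s=45*((t-t0)/(1.3-t0))**1.5
    print(round(t,2),"dx",round(b[0]-a[0]-s,1),"(no slide %.1f)"%(b[0]-a[0]),"dz",round(b[1]-a[1],1))
E
python3 -m inch '[[-0.002,0,-0.005,0,0.285],[-0.002,0,-0.011,0,0.285],[-0.004,0,-0.017,0,0.285],[-0.006,0,-0.024,0,0.285],[-0.006,0,-0.024,0,0.285]]'; python3 - <<'E'
from h import *
im=bot.camera("side"); cv2.imwrite("pics/sc3.png",cv2.resize(im[200:340,250:400,::-1],None,fx=4,fy=4,interpolation=cv2.INTER_CUBIC))
E
```

```text
0.1 dx 2.0 (no slide 2.6) dz 10.8
0.2 dx 5.1 (no slide 7.4) dz 25.2
0.3 dx 9.2 (no slide 13.6) dz 39.1
0.4 dx 14.1 (no slide 21.2) dz 52.3
0.5 dx 19.9 (no slide 30.1) dz 64.7
0.6 dx 26.5 (no slide 40.1) dz 76.1
0.7 dx 34.0 (no slide 51.3) dz 86.5
0.8 dx 42.1 (no slide 63.4) dz 95.7
0.9 dx 50.8 (no slide 76.4) dz 103.6
1.0 dx 60.0 (no slide 90.1) dz 110.2
1.1 dx 69.6 (no slide 104.4) dz 115.4
1.2 dx 79.3 (no slide 119.1) dz 119.2
1.3 dx 89.2 (no slide 134.2) dz 121.4
1.4 dx 99.0 (no slide 149.4) dz 122.2
clock: 7.65
eef_pos: [0.5589, -0.1106, 0.0359]
tool_rot: [0.068, 0.998, 0.0, 0.0]
ft_force: [0.7, -0.4, -2.7]
grip_width: 0.0618
```

View pics/sc3.png

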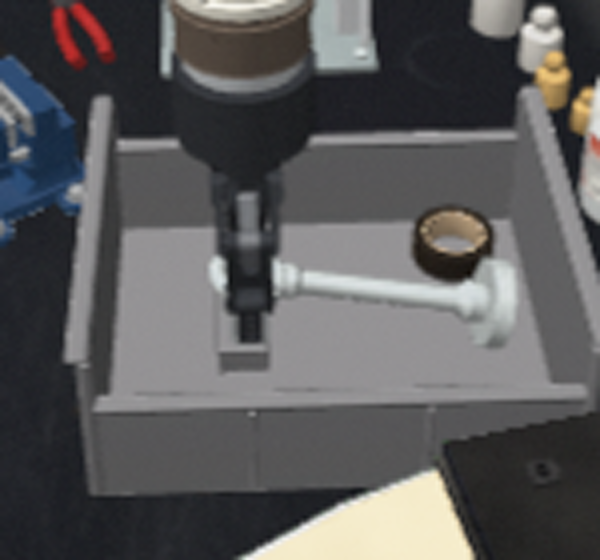

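```bash
python3 -m inch '[[-0.001,0,-0.008,0,0.285],[-0.003,0,-0.015,0,0.285],[-0.008,0,-0.028,0,0.285],[-0.014,0,-0.041,0,0.285],[-0.02,0,-0.052,0,0.285],[-0.028,0,-0.062,0,0.285],[-0.036,0,-0.072,0,0.285],[-0.045,0,-0.08,0,0.285],[-0.045,0,-0.08,0,0.285]]'; python3 - <<'E'
from h import *
im=bot.camera("side"); cv2.imwrite("pics/sc4.png",cv2.resize(im[200:340,250:400,::-1],None,fx=4,fy=4,interpolation=cv2.INTER_CUBIC))
E
```

```text
clock: 8.82
eef_pos: [0.604, -0.1171, 0.1164]
tool_rot: [0.068, 0.998, -0.0, 0.001]
ft_force: [-1.5, -0.8, -1.0]
grip_width: 0.0617
```

View pics/sc4.png

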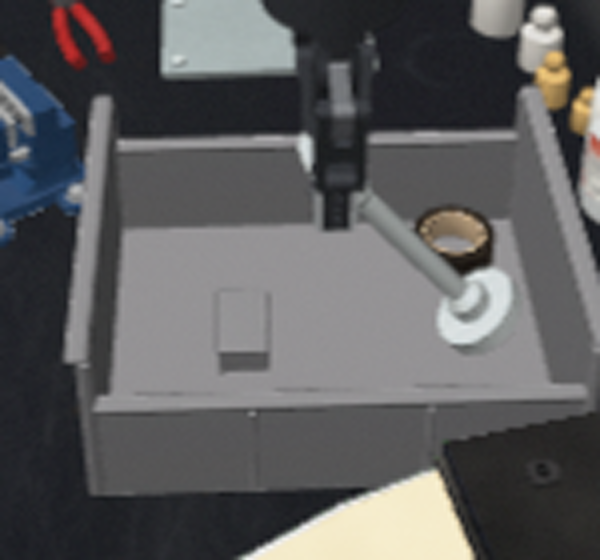

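```bash
python3 -m inch '[[-0.005,0,-0.004,0,0.285],[-0.009,0,-0.0065,0,0.285],[-0.014,0,-0.009,0,0.285],[-0.019,0,-0.012,0,0.285],[-0.024,0,-0.014,0,0.285],[-0.029,0,-0.0155,0,0.285],[-0.034,0,-0.017,0,0.285],[-0.039,0,-0.018,0,0.285],[-0.039,0,-0.018,0,0.285]]'; python3 - <<'E'
from h import *
im=bot.camera("side"); cv2.imwrite("pics/sc5.png",cv2.resize(im[180:320,250:400,::-1],None,fx=4,fy=4,interpolation=cv2.INTER_CUBIC))
im=bot.camera("top"); cv2.imwrite("pics/tc5.png",cv2.resize(im[120:280,280:450,::-1],None,fx=3.5,fy=3.5,interpolation=cv2.INTER_CUBIC))
E
```

```text
clock: 10.0
eef_pos: [0.642, -0.1223, 0.1333]
tool_rot: [0.068, 0.998, -0.0, 0.0]
ft_force: [-0.3, -0.4, -3.0]
grip_width: 0.0619
```

View pics/sc5.png

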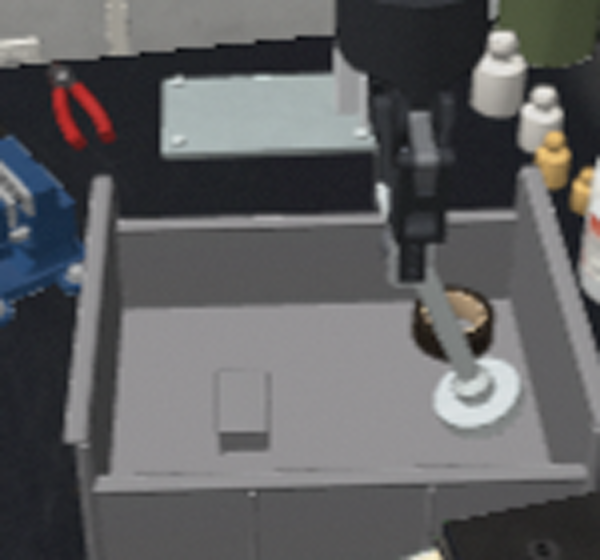

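```bash
python3 -m inch '[[-0.005,0,-0.001,0,0.285],[-0.01,0,-0.001,0,0.285],[-0.015,0,-0.001,0,0.285],[-0.015,0,-0.001,0,0.285]]'; python3 - <<'E'
from h import *
im=bot.camera("side"); cv2.imwrite("pics/sc6.png",cv2.resize(im[180:320,250:400,::-1],None,fx=4,fy=4,interpolation=cv2.INTER_CUBIC))
E
```

```text
clock: 10.6
eef_pos: [0.6576, -0.1244, 0.1355]
tool_rot: [0.068, 0.998, -0.0, 0.001]
ft_force: [-1.0, 1.0, 3.0]
grip_width: 0.0615
```

View pics/sc6.png

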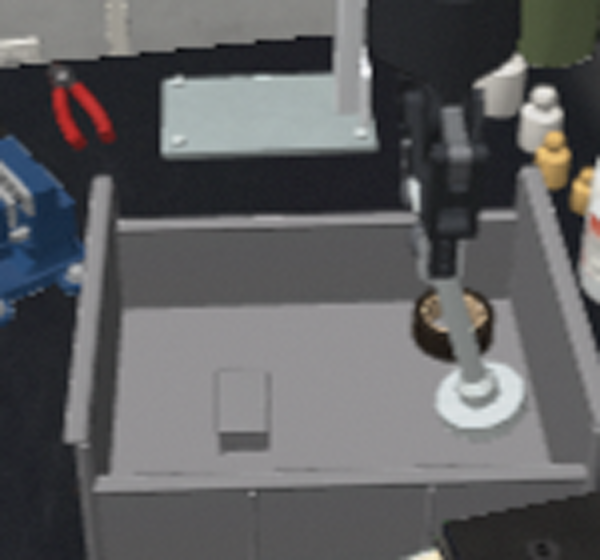

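```bash
python3 -m inch '[[-0.004,0,0,0,0.285],[-0.008,0,0,0,0.285],[-0.011,0,0,0,0.285],[-0.011,0,0,0,0.285]]';  python3 -m inch '[[0,0,0,0,0.26],[0,0,0,0,0.24],[0,0,0,0,0.24],[0,0,0,0,0.2],[0,0,0,0,0.1],[0,0,0,0,0],[0,0,0,0,0],[0,0,0,0,0]]'; python3 - <<'E'
from h import *
im=bot.camera("side"); cv2.imwrite("pics/side7.png",im[:,:,::-1]);cv2.imwrite("pics/sc7.png",cv2.resize(im[180:320,250:400,::-1],None,fx=4,fy=4,interpolation=cv2.INTER_CUBIC))
for X in [(.68,-.13,.004),(.68,-.13,.154)]: print(((proj("side",X)-[250,180])*4).round())
print(at_z("side",np.array([477,385])/4+[250,180],.018))
E
```

```text
clock: 11.15
eef_pos: [0.6686, -0.1261, 0.1359]
tool_rot: [0.068, 0.998, -0.0, 0.002]
ft_force: [-0.6, -0.2, 6.6]
grip_width: 0.0615
clock: 12.15
eef_pos: [0.6674, -0.1258, 0.1343]
tool_rot: [0.068, 0.998, 0.0, 0.0]
ft_force: [-0.0, 1.2, 0.7]
grip_width: 0.0854
[456. 418.]
[473. 217.]
[ 0.69485216 -0.11994144  0.018     ]
```

View pics/sc7.png

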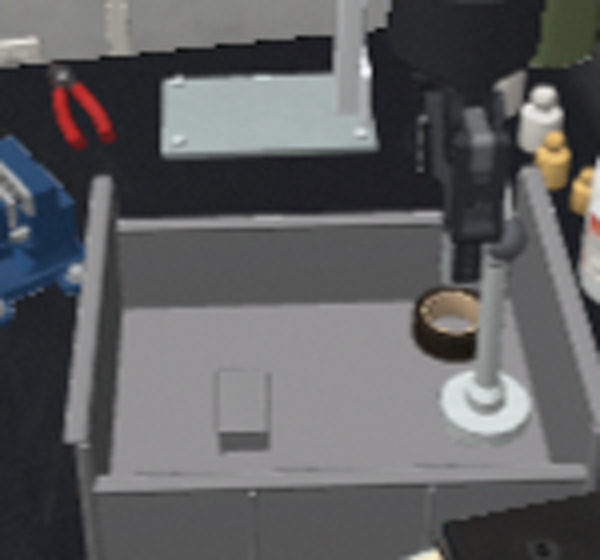

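```bash
python3 - <<'E'
from h import *
c=lambda x,y:(np.array([x,y])+.5)/4+[250,180]-.5
print("foot top",at_z("side",c(485,403),.014), "ball",at_z("side",c(508,240),.154))
for n in ("hanger_eye","ball_b","hanger"):
    print(n,[((np.array(r["point"])*W).round(1).tolist(),round(r["score"],2)) for r in bot.spot_point("side",n)])
print(bot.get_obs()["eef_pos"])
for X in [(.70,-.132,.154),(.70-.0027,-.152,.154),(.70,-.132,.004),(.69,-.13,.154),(.69-.0027,-.15,.154)]: print(X,proj("side",X).round(1),((proj("side",X)-[250,180])*4).round())
E
```

```text
foot top [ 0.69609889 -0.12977862  0.014     ] ball [ 0.69175567 -0.15054031  0.154     ]
hanger_eye [([374.1, 238.6], 0.97)]
ball_b [([375.8, 238.5], 0.84)]
hanger [([369.9, 284.5], 0.59)]
[ 0.66736866 -0.12573935  0.13433337]
(0.7, -0.132, 0.154) [377.6 233.8] [511. 215.]
(0.6972999999999999, -0.152, 0.154) [379.4 239.7] [518. 239.]
(0.7, -0.132, 0.004) [372.4 283.9] [490. 416.]
(0.69, -0.13, 0.154) [372.9 233.7] [491. 215.]
(0.6872999999999999, -0.15, 0.154) [374.5 239.7] [498. 239.]
```

```bash
python3 -m inch '[[-0.01,0,0.001,0,0],[-0.02,0,0.002,0,0],[-0.0275,0,0.003,0,0],[-0.0275,0,0.003,0,0],[-0.0275,0,0.003,0,0]]';  python3 - <<'E'
from h import *
im=bot.camera("side"); cv2.imwrite("pics/sc8.png",cv2.resize(im[180:320,250:400,::-1],None,fx=4,fy=4,interpolation=cv2.INTER_CUBIC))
print(bot.get_obs()["eef_pos"])
E
```

```text
clock: 12.98
eef_pos: [0.6945, -0.1294, 0.1311]
tool_rot: [0.068, 0.998, 0.0, -0.0]
ft_force: [-1.1, 0.4, 0.5]
grip_width: 0.0854
[ 0.69441096 -0.12946428  0.13121007]
```

View pics/sc8.png

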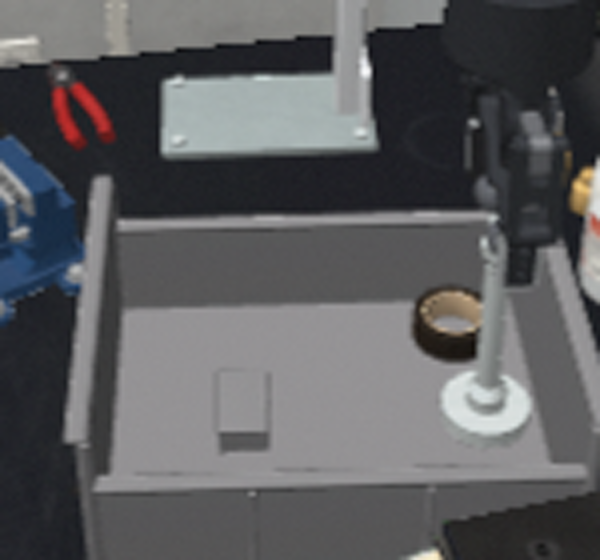

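```bash
python3 - <<'E'
from h import *
o=bot.get_obs();T=R.from_quat(o["tool_rot"]).as_matrix()
for y in (-.05,-.043,.043):
  for z in (-.013,-.032): print(y,z,((proj("side",o["eef_pos"]+T@[0,y,z])-[250,180])*4).round())
im=bot.camera("side"); cv2.imwrite("pics/sc9.png",cv2.resize(im[205:265,350:410,::-1],None,fx=10,fy=10,interpolation=cv2.INTER_CUBIC))
for n in ("hanger_eye","ball_b","hanger"):
    print(n,[((np.array(r["point"])*W).round(1).tolist(),round(r["score"],2)) for r in bot.spot_point("side",n)])
E
```

```text
-0.05 -0.013 [514. 289.]
-0.05 -0.032 [518. 261.]
-0.043 -0.013 [512. 280.]
-0.043 -0.032 [515. 252.]
0.043 -0.013 [485. 180.]
0.043 -0.032 [487. 152.]
hanger_eye [([327.7, 285.7], 0.43)]
ball_b [([375.6, 235.8], 0.96), ([371.8, 227.3], 0.88)]
hanger [([369.9, 280.1], 0.96), ([361.0, 261.1], 0.53)]
```

View pics/sc9.png

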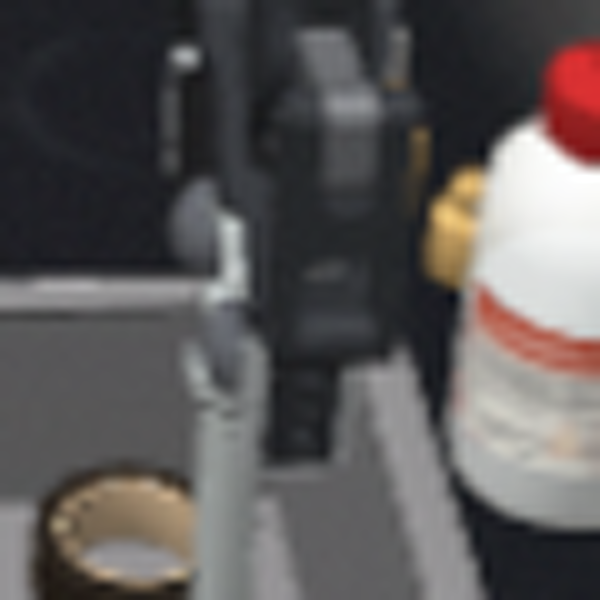

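```bash
python3 -m inch '[[0.002,0,0,0,0],[0.002,0,0,0,0.2],[0.002,0,0,0,0.25],[0.002,0,0,0,0.3],[0.002,0,0,0,0.6],[0.002,0,0,0,0.6]]'; python3 -m inch '[[0,0,0,0,0.6],[0,0,-0.004,0,0.6],[0,0,-0.01,0,0.6],[0,0,-0.02,0,0.6],[0,0,-0.02,0,0.6]]'; python3 - <<'E'
from h import *
im=bot.camera("side"); cv2.imwrite("pics/sc10.png",cv2.resize(im[160:300,270:420,::-1],None,fx=4,fy=4,interpolation=cv2.INTER_CUBIC))
print(bot.get_obs()["eef_pos"])
E
```

```text
clock: 13.98
eef_pos: [0.693, -0.1294, 0.1322]
tool_rot: [0.068, 0.998, -0.0, 0.001]
ft_force: [-1.0, -0.7, 4.9]
grip_width: 0.0607
clock: 14.6
eef_pos: [0.6933, -0.1293, 0.1524]
tool_rot: [0.068, 0.998, -0.0, 0.001]
ft_force: [-0.6, -0.9, -4.6]
grip_width: 0.0609
[ 0.69314462 -0.12923492  0.15192218]
```

View pics/sc10.png

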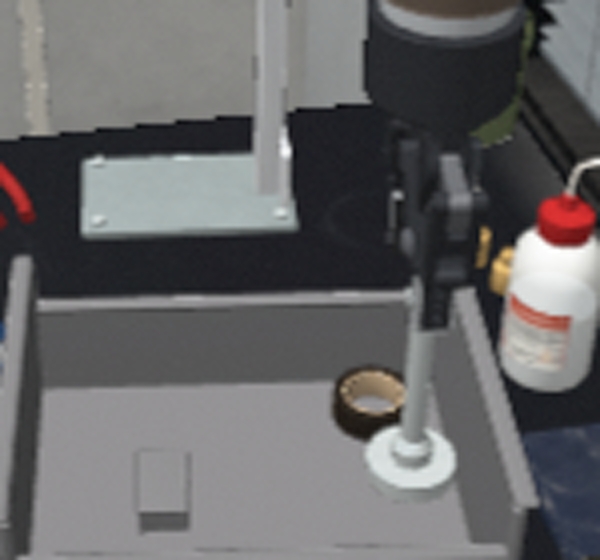

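```bash
python3 -m inch '[[0,0,-0.03,0,0.6],[0,0,-0.07,0,0.6],[0,0,-0.11,0,0.6],[0,0,-0.118,0,0.6],[0.04,0,-0.118,0,0.6],[0.09,0,-0.118,0,0.6],[0.14,0,-0.118,0,0.6],[0.18,0,-0.118,0,0.6],[0.195,0.003,-0.118,0,0.6],[0.195,0.003,-0.118,0,0.6]]'; python3 - <<'E'
from h import *
im=bot.camera("side"); cv2.imwrite("pics/sc11.png",cv2.resize(im[60:340,200:420,::-1],None,fx=2.1,fy=2.1,interpolation=cv2.INTER_CUBIC))
E
```

```text
clock: 15.9
eef_pos: [0.4981, -0.0994, 0.2683]
tool_rot: [0.068, 0.998, 0.0, -0.001]
ft_force: [1.3, 0.5, -4.4]
grip_width: 0.0605
```

View pics/sc11.png

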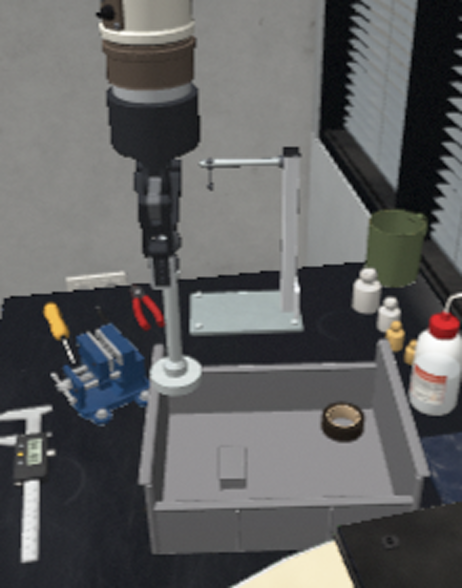

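```bash
python3 - <<'E'
from h import *
o=bot.get_obs()["eef_pos"]+[0,0,.0225]
for d in (0,-.03,-.138,-.15): print(((proj("side",o+[0,0,d])-[200,60])*2.1).round(1))
E
```

```text
[164.5 251.3]
[166.5 279. ]
[173.3 369.2]
[173.9 378.3]
```

```bash
python3 -m inch '[[0.026,0.05,0,-0.008,0.6],[0.026,0.1,0,-0.008,0.6],[0.026,0.15,0,-0.008,0.6],[0.026,0.2,0,-0.008,0.6],[0.026,0.25,0,-0.008,0.6],[0.026,0.29,0,-0.008,0.6],[0.026,0.312,0,-0.008,0.6],[0.026,0.312,0.03,-0.008,0.6],[0.026,0.312,0.055,-0.008,0.6],[0.026,0.312,0.055,-0.008,0.6]]'; python3 - <<'E'
from h import *
for n in ("side","top"):
    im=bot.camera(n); cv2.imwrite(f"pics/{n}12.png",im[:,:,::-1])
s=cv2.imread("pics/side12.png");t=cv2.imread("pics/top12.png")
cv2.imwrite("pics/sc12.png",cv2.resize(s[60:230,240:390],None,fx=3.5,fy=3.5,interpolation=cv2.INTER_CUBIC))
cv2.imwrite("pics/tc12.png",cv2.resize(t[120:280,180:380],None,fx=3.5,fy=3.5,interpolation=cv2.INTER_CUBIC))
print(bot.get_obs()["eef_pos"])
E
```

```text
clock: 17.2
eef_pos: [0.5152, 0.2118, 0.2113]
tool_rot: [0.06, 0.998, -0.002, -0.003]
ft_force: [0.2, -0.4, -4.0]
grip_width: 0.0602
[0.51699189 0.21257889 0.21450484]
```

View pics/sc12.png

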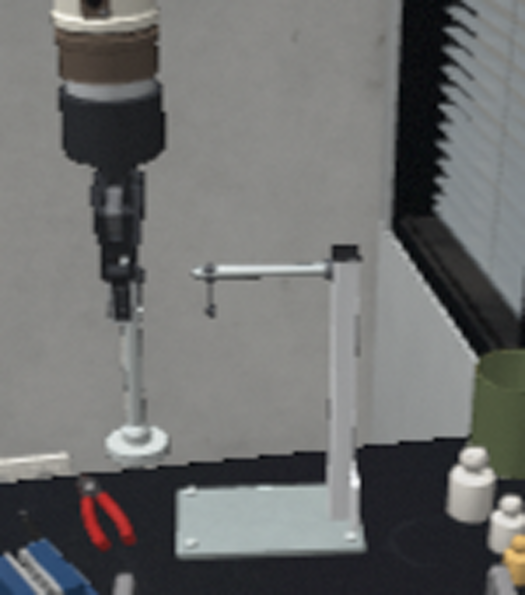

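View pics/tc12.png

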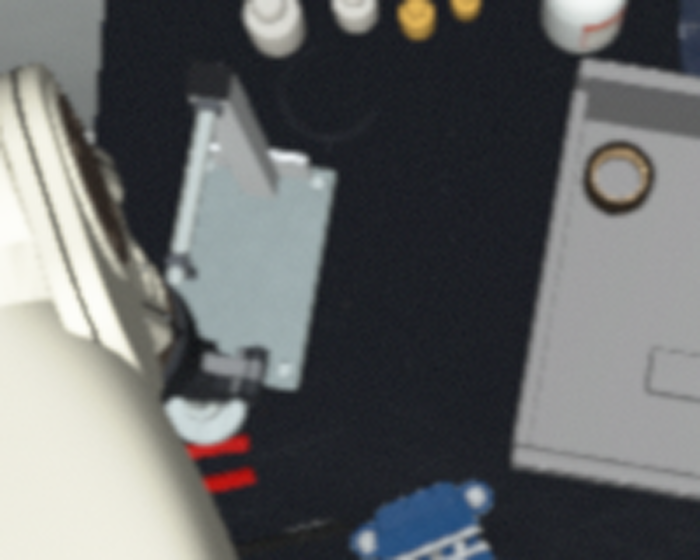

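```bash
python3 - <<'E'
from h import *
t=lambda x,y:(np.array([x,y])+.5)/3.5+[180,120]-.5
s=lambda x,y:(np.array([x,y])+.5)/3.5+[240,60]-.5
for p in [(207,110),(192,192),(180,258),(177,275)]: print("peg",p,at_z("top",t(*p),.24).round(4))
print("tri tip",tri(s(193,272),t(177,277)),"root",tri(s(330,270),t(208,103)))
o=bot.get_obs();T=R.from_quat(o["tool_rot"]).as_matrix();e=o["eef_pos"]
print(T.round(3))
ct=lambda X:((proj("top",X)-[180,120])*3.5).round()
cs=lambda X:((proj("side",X)-[240,60])*3.5).round()
for nm,X in [("eye",e+[0,0,.0225]),("foot",e+[0,0,-.1275]),("foottop",e+[0,0,-.1155])]: print(nm,ct(X),cs(X))
for y in (-.032,-.05): print("finger",y,ct(e+T@[0,y,-.007]),cs(e+T@[0,y,-.007]))
for n in ("hanger","peg_tip"):
  for c in ("side","top"):
    print(n,c,[((np.array(r["point"])*W).round(1).tolist(),round(r["score"],2)) for r in bot.spot_point(c,n)][:1], )
E
```

```text
peg (207, 110) [0.6716 0.1954 0.24  ]
peg (192, 192) [0.6221 0.2012 0.24  ]
peg (180, 258) [0.583  0.2057 0.24  ]
peg (177, 275) [0.573  0.2068 0.24  ]
tri tip (array([0.57008124, 0.20631169, 0.24246294]), np.float64(0.0024808509611647777)) root (array([0.67539175, 0.19515412, 0.23975971]), np.float64(0.000972346324019631))
[[-0.993  0.12  -0.   ]
 [ 0.12   0.993 -0.   ]
 [ 0.    -0.    -1.   ]]
eye [160. 371.] [125. 279.]
foot [202. 404.] [137. 445.]
foottop [199. 401.] [136. 433.]
finger -0.032 [220. 383.] [124. 315.]
finger -0.05 [251. 387.] [124. 326.]
hanger side [([279.0, 189.5], 0.61)]
hanger top [([241.9, 237.1], 0.57)]
peg_tip side [([292.6, 139.7], 0.69)]
peg_tip top [([228.3, 200.8], 0.6)]
```

```bash
python3 - <<'E'
from h import *
o=bot.get_obs();T=R.from_quat(o["tool_rot"]).as_matrix();e=o["eef_pos"]
t=cv2.imread("pics/top12.png");k=9;ox,oy=215,185
a=cv2.resize(t[oy:oy+65,ox:ox+60],None,fx=k,fy=k,interpolation=cv2.INTER_CUBIC)
def d(X,c):
    p=((proj("top",X)-[ox,oy]+.5)*k).astype(int);cv2.drawMarker(a,tuple(int(v) for v in p),c,cv2.MARKER_CROSS,12,1)
u=T[:,0]*-1
for th in np.arange(0,6.3,.2):
    d(e+[.026*np.cos(th),.026*np.sin(th),-.1155],(0,0,255))
for y in (-.031,-.046):
  for x in (-.011,.011): d(e+T@[x,y,-.007],(0,255,0))
d(np.array([.573,.2068,.24]),(255,0,255))
cv2.imwrite("pics/tz12.png",a)
s=cv2.imread("pics/side12.png");k=9;ox,oy=255,115
a=cv2.resize(s[oy:oy+80,ox:ox+60],None,fx=k,fy=k,interpolation=cv2.INTER_CUBIC)
def d(X,c):
    p=((proj("side",X)-[ox,oy]+.5)*k).astype(int);cv2.drawMarker(a,tuple(int(v) for v in p),c,cv2.MARKER_CROSS,12,1)
for th in np.arange(0,6.3,.2):
    d(e+[.026*np.cos(th),.026*np.sin(th),-.1155],(0,0,255))
    d(e+[.026*np.cos(th),.026*np.sin(th),-.1275],(0,255,255))
for y in (-.031,-.046):
  for x in (-.011,.011): d(e+T@[x,y,-.007],(0,255,0))
cv2.imwrite("pics/sz12.png",a)
E
```

```text
(no output)
```

View pics/tz12.png

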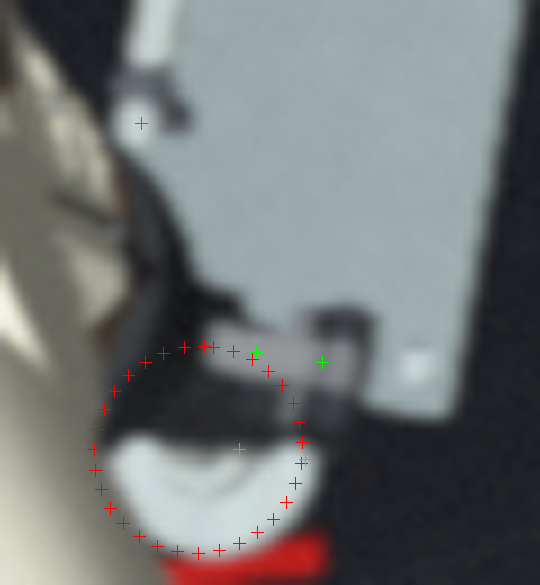

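View pics/sz12.png

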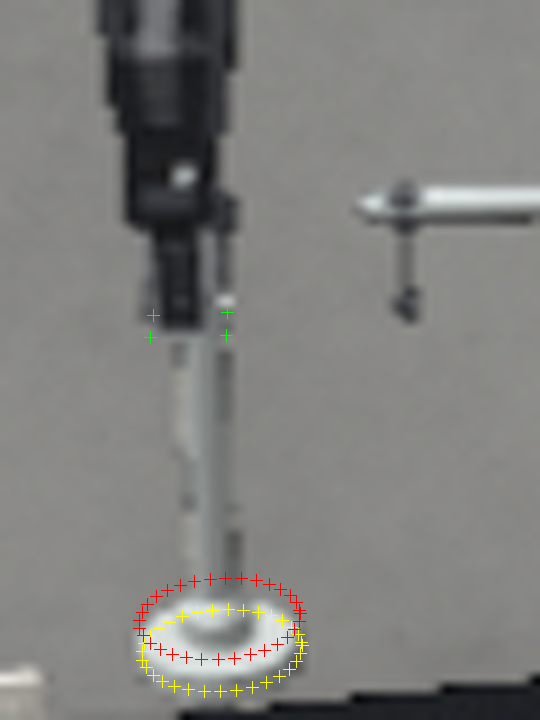

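```bash
python3 -m inch '[[0,0.002,0,0,0.6],[-0.015,0.002,0,0,0.6],[-0.03,0.002,0,0,0.6],[-0.043,0.002,0,0,0.6],[-0.043,0.002,0,0,0.6],[-0.043,0.002,0,0,0.6]]'; python3 - <<'E'
from h import *
for n in ("side","top"):
    im=bot.camera(n); cv2.imwrite(f"pics/{n}13.png",im[:,:,::-1])
s=cv2.imread("pics/side13.png");t=cv2.imread("pics/top13.png")
cv2.imwrite("pics/sc13.png",cv2.resize(s[100:170,265:355],None,fx=8,fy=8,interpolation=cv2.INTER_CUBIC))
cv2.imwrite("pics/tc13.png",cv2.resize(t[130:250,205:305],None,fx=5,fy=5,interpolation=cv2.INTER_CUBIC))
print(bot.get_obs()["eef_pos"])
E
```

```text
clock: 18.25
eef_pos: [0.5589, 0.2098, 0.2142]
tool_rot: [0.06, 0.998, -0.0, -0.001]
ft_force: [-0.4, 0.4, -4.1]
grip_width: 0.0606
[0.55881798 0.20982285 0.21429431]
```

View pics/sc13.png

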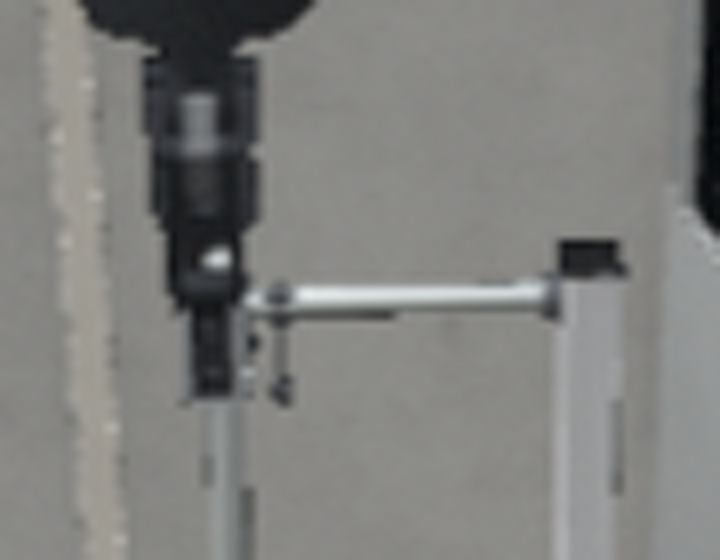

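View pics/tc13.png

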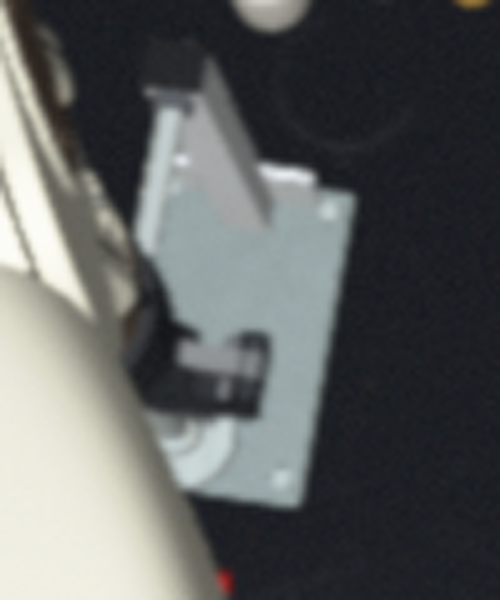

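```bash
python3 -m inch '[[-0.008,0,0,0,0.6],[-0.016,0,0,0,0.6],[-0.024,0,0,0,0.6],[-0.024,0,0,0,0.6]]'; python3 - <<'E'
from h import *
im=bot.camera("side"); cv2.imwrite("pics/sc14.png",cv2.resize(im[100:200,265:355,::-1],None,fx=6,fy=6,interpolation=cv2.INTER_CUBIC))
print(bot.get_obs()["ft_force"],bot.get_obs()["ft_torque"])
E
```

```text
clock: 18.85
eef_pos: [0.5841, 0.2067, 0.214]
tool_rot: [0.06, 0.998, -0.0, 0.0]
ft_force: [0.1, -0.1, -4.9]
grip_width: 0.0609
[ 0.24887715  0.45386559 -4.12190899] [ 0.02297685  0.08017147 -0.00493817]
```

View pics/sc14.png

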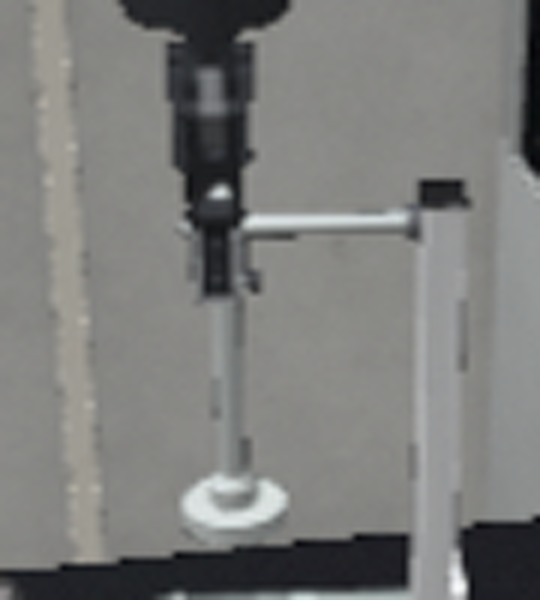

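```bash
python3 -m inch '[[-0.008,0,0,0,0.6],[-0.016,0,0,0,0.6],[-0.024,0,0,0,0.6],[-0.032,0,0,0,0.6],[-0.04,0,0,0,0.6],[-0.046,0,0,0,0.6],[-0.046,0,0,0,0.6],[-0.046,0,0,0,0.6]]'; python3 - <<'E'
from h import *
for n in ("side","top"):
    im=bot.camera(n); cv2.imwrite(f"pics/{n}15.png",im[:,:,::-1])
s=cv2.imread("pics/side15.png");t=cv2.imread("pics/top15.png")
cv2.imwrite("pics/sc15.png",cv2.resize(s[100:200,265:355],None,fx=6,fy=6,interpolation=cv2.INTER_CUBIC))
cv2.imwrite("pics/tc15.png",cv2.resize(t[130:250,205:305],None,fx=5,fy=5,interpolation=cv2.INTER_CUBIC))
E
```

```text
clock: 19.9
eef_pos: [0.6287, 0.2014, 0.2142]
tool_rot: [0.06, 0.998, -0.0, -0.0]
ft_force: [0.5, 0.2, -3.9]
grip_width: 0.0605
```

View pics/sc15.png

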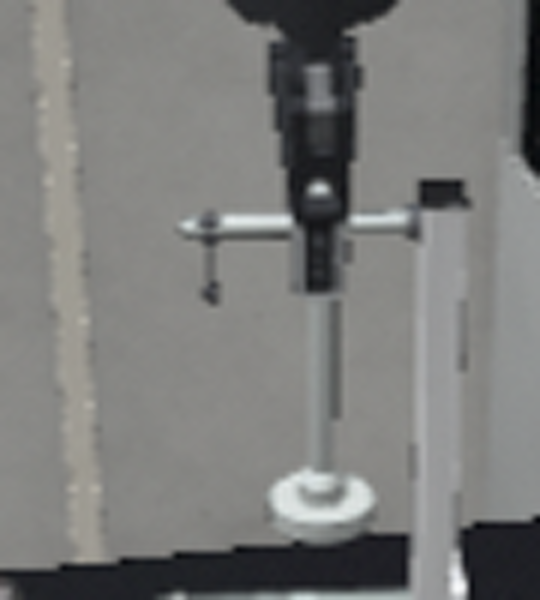

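View pics/tc15.png

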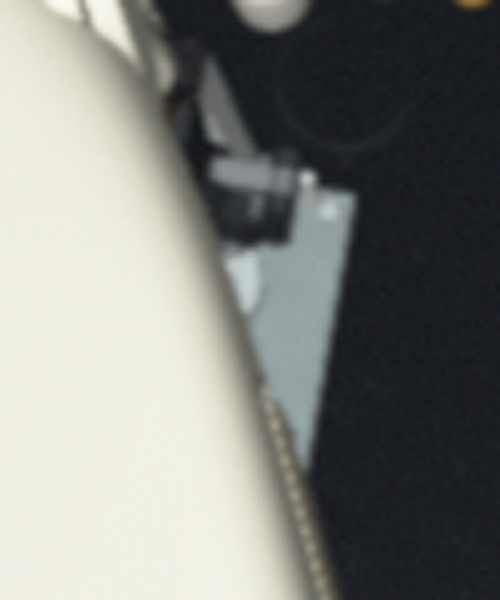

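```bash
python3 -m inch '[[0,0,0.001,0,0.6],[0,0,0.002,0,0.6],[0,0,0.003,0,0.6],[0,0,0.003,0,0.6]]'; python3 -m inch '[[0,0,0.001,0,0.6],[0,0,0.001,0,0.6]]'; python3 -m inch '[[0,0,0.001,0,0.6],[0,0,0.001,0,0.6]]'
```

```text
clock: 20.5
eef_pos: [0.6288, 0.2014, 0.2112]
tool_rot: [0.06, 0.998, -0.0, -0.0]
ft_force: [-0.1, -0.5, -4.0]
grip_width: 0.0606
clock: 20.75
eef_pos: [0.629, 0.2014, 0.2105]
tool_rot: [0.06, 0.998, 0.0, 0.0]
ft_force: [0.3, 0.6, -3.4]
grip_width: 0.0604
clock: 21.0
eef_pos: [0.6291, 0.2015, 0.2102]
tool_rot: [0.06, 0.998, 0.0, 0.001]
ft_force: [-1.2, -0.6, -0.3]
grip_width: 0.0605
```

```bash
python3 -m inch '[[0,0,0,0,0.29],[0,0,0,0,0.27],[0,0,0,0,0.25],[0,0,0,0,0.23],[0,0,0,0,0.18],[0,0,0,0,0.1],[0,0,0,0,0],[0,0,0,0,0],[0,0,0,0,0],[0,0,0,0,0]]'; python3 - <<'E'
from h import *
im=bot.camera("side"); cv2.imwrite("pics/sc16.png",cv2.resize(im[100:200,265:355,::-1],None,fx=6,fy=6,interpolation=cv2.INTER_CUBIC))
E
```

```text
clock: 22.25
eef_pos: [0.6289, 0.2014, 0.2093]
tool_rot: [0.06, 0.998, 0.0, -0.0]
ft_force: [0.8, 0.8, -0.6]
grip_width: 0.0854
```

View pics/sc16.png

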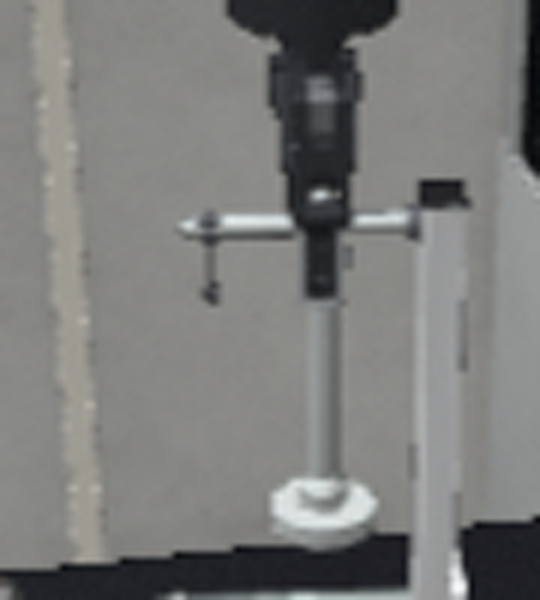

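Hanger hangs (foot at crop 323,510), flap closed (crop 208,270). Now straight up.

```bash
python3 -m inch '[[0,0,-0.005,0,0],[0,0,-0.015,0,0],[0,0,-0.03,0,0],[0,0,-0.05,0,0],[0,0,-0.08,0,0],[0,0,-0.11,0,0],[0,0,-0.11,0,0]]'; python3 -m inch '[[0.05,0,0,0,0],[0.1,0,0,0,0],[0.15,0,0,0,0],[0.2,0,0,0,0],[0.2,0,0,0,0],[0.2,0,0,0,0],[0.2,0,0,0,0],[0.2,0,0,0,0],[0.2,0,0,0,0],[0.2,0,0,0,0]]'; python3 -m inch '[[0,0,0,0,0],[0,0,0,0,0],[0,0,0,0,0],[0,0,0,0,0],[0,0,0,0,0],[0,0,0,0,0],[0,0,0,0,0],[0,0,0,0,0],[0,0,0,0,0],[0,0,0,0,0]]'; python3 - <<'E'
from h import *
for n in ("side","top"):
    im=bot.camera(n); cv2.imwrite(f"pics/{n}17.png",im[:,:,::-1])
a=cv2.imread("pics/side17.png")
cv2.imwrite("pics/sc17.png",cv2.resize(a[90:230,240:390],None,fx=4,fy=4,interpolation=cv2.INTER_CUBIC))
E
```

```text
clock: 23.18
eef_pos: [0.6302, 0.2018, 0.3238]
tool_rot: [0.06, 0.998, 0.001, 0.004]
ft_force: [0.8, 0.3, 0.8]
grip_width: 0.0856
clock: 24.42
eef_pos: [0.4306, 0.2252, 0.3191]
tool_rot: [0.06, 0.998, -0.0, -0.0]
ft_force: [-0.2, -0.8, 0.2]
grip_width: 0.0851
clock: 25.68
eef_pos: [0.4303, 0.2253, 0.3193]
tool_rot: [0.06, 0.998, -0.0, 0.0]
ft_force: [-0.4, -0.8, 0.2]
grip_width: 0.0855
```

View pics/sc17.png

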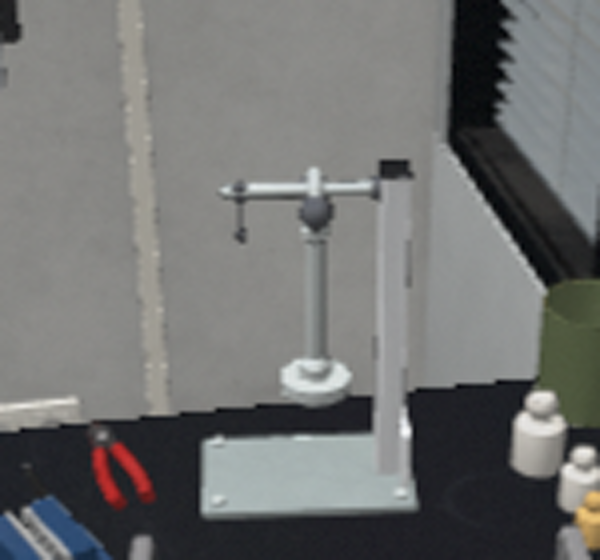

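View pics/top17.png

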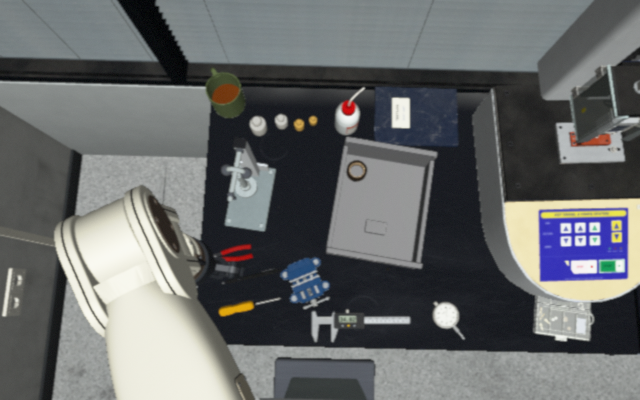

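```bash
python3 -m inch '[[0,0,0,0,0],[0,0,0,0,0],[0,0,0,0,0],[0,0,0,0,0],[0,0,0,0,0],[0,0,0,0,0],[0,0,0,0,0]]'; python3 - <<'E'
from h import *
a=cv2.imread("pics/side17.png")[130:200,285:345].astype(int);b=bot.camera("side")[130:200,285:345,::-1].astype(int)
d=abs(a-b).max(2);print(d.max(),(d>20).sum())
t0=cv2.imread("pics/top0.png").astype(int);t1=bot.camera("top")[:,:,::-1].astype(int)
for nm,(y0,y1,x0,x1) in {"tape":(155,185,343,372),"cutters":(240,256,218,256)}.items():
    d=abs(t0-t1).max(2)[y0:y1,x0:x1];print(nm,d.max(),(d>40).sum())
print(bot.job_done())
E
```

```text
clock: 26.65
eef_pos: [0.4303, 0.2253, 0.3193]
tool_rot: [0.06, 0.998, -0.0, 0.0]
ft_force: [-0.6, 0.1, 0.2]
grip_width: 0.0853
5 0
tape 56 654
cutters 57 131
the job is handed in; nothing more can be done
None
```

```bash
python3 - <<'E'
import cv2,numpy as np
a=cv2.imread("pics/top0.png");b=cv2.imread("pics/top17.png")
for nm,(y0,y1,x0,x1) in {"tape":(155,185,343,372),"cutters":(240,256,218,256),"empty":(300,330,370,400)}.items():
    A=a[y0:y1,x0:x1].astype(np.float32);B=b[y0:y1,x0:x1].astype(np.float32)
    print(nm,A.mean((0,1)).round(),B.mean((0,1)).round(),cv2.phaseCorrelate(A.mean(2),B.mean(2)))
E
```

```text
tape [165. 169. 172.] [122. 125. 128.] ((0.07219109003048452, 0.06268504154389376), 1.0137378419770136)
cutters [47. 42. 90.] [32. 29. 65.] ((-0.13188627744686343, -0.009277088959931845), 0.9612677104771137)
empty [107. 102.  99.] [81. 77. 74.] ((-0.2030398322421636, 0.1525324312181784), 0.9283732170528836)
```

The hanger is hanging by its eye on the peg with the drop flap closed behind it, and the job is handed in at about 27 s. I pinched the balls lightly by closing the fingers only part way. I tipped the hanger up with its foot inside the bin and let it settle upright on the bin floor. I then gripped it again, lifted it out, pushed the eye about 60 mm in from the peg's tip, lowered it onto the peg and let go.

Last checks:
- **Hang:** the side picture shows the hanger upright on the peg, the flap straight down behind the eye and the gripper clear. Two pictures about 1 s apart showed no movement of the hanger.
- **Forces:** in the readings I saw at the end of each move, the wrist force stayed below about 8 N.
- **Tape and side cutters:** my brightness comparison of the first and last top pictures flagged changes at both. The whole picture had become darker, empty bench included. A shift measurement made after handing in found under 0.2 pixel (about 0.4 mm) of movement, so I take both as unmoved.
- **Disagreement:** while the hanger was being carried, its foot appeared about 4 mm to the side of where the robot's readings put it. I split the difference when lining up with the peg, and the eye went on without noticeable side force.

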